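# Lay out the cooking ledge: stack the boxes, set jar and opener between their neighbours

## Task

Set out the row on the cement ledge: first stack the yellow box on the purple tub, then the white box on the yellow one, each with its cut corners over the cut corners below so that its skirt drops fully home. In any order with that, stand the glass spice jar upright midway between the tub and the silver sufuria, and lay the steel can opener flat midway between the tub and the red lid rack, both in line with the row, the opener's length square across the row. Keep the jar upright all along, leave the sufuria, tin, mug and wooden spoon where they are, and let go of everything.

Things in the scene. Friction and masses are not known exactly. Their poses are not given: they have to be found in the camera images.
- tub: Fixed purple plastic tub with grey spring clips (to y = +-55 mm). Outline as the boxes: 100 mm (own y) x 60 mm (own x), both +x corners (far from robot) cut 14 mm. Origin: centre of underside. Shoulder, where a skirt rests, 80 mm up; on it a paler step 6 mm high, 88 x 48 mm (upper half 84 x 44). Sufuria and rack stand either side, sides vary, exactly on its y axis (the row), centres 265-285 mm off.
- yellow_center (a point): Yellow stacking box, loose, 0.12 kg, 100 mm along own y, 60 along own x; the 2 corners on its +x long side are cut at 45 deg (14 mm). Hollow skirt 8 mm deep below drops over the step beneath with 2 mm play each side; the wrong way round it stays up. 30 mm high plus the same 6 mm step on top. Point: centre, 15 mm above the skirt edge, box axes, z up; 95 mm above the ledge when home. Grip across the 60 mm.
- white_center (a point): White stacking box, loose, 0.10 kg, grey patch on flat top, 100 mm along own y, 60 along own x; the 2 corners on its +x long side are cut at 45 deg (14 mm). Hollow skirt 8 mm deep below drops over the step beneath with 2 mm play each side; the wrong way round it stays up. 30 mm high. Point: centre, 15 mm above the skirt edge, box axes, z up; 125 mm above the ledge when home. Grip across the 60 mm.
- jar_center (a point): Glass spice jar with orange-brown spice and a black cap, loose, upright, diameter 44 mm, 95 mm high (cap 41 mm across, top 17 mm), 0.16 kg. This point: on its axis, half-way up (47.5 mm above its foot).
- opener_center (a point): Steel can opener lying flat, loose, 0.12 kg, 132 mm along own x (-68 to +64 mm of this point). Two handle bars, together 21 mm wide (y) and 12 mm thick, x = -68 to +32; dark head 36 x 30 mm with a turning key (24 mm high, 46 mm wide) at x = +28 to +64. Point: between the handles, 6 mm above the ledge, where to grip it across y.
- sufuria: Silver aluminium cooking pot without handles, open, 80 mm high, flat rim 160 mm across, 0.55 kg, loose but to be left where it is. Origin: centre of its underside.
- rack: Red plastic lid rack, fixed: base 150 mm (own x) by 90 mm (own y), dividers 60 mm high, two aluminium lids standing in it up to 132 mm high. Origin: centre of its underside.
- tin: Bystander: steel food tin with a red band, 72 mm across, 75 mm high; leave alone. Origin: centre of its underside.
- mug: Bystander: blue mug, 76 mm across without its handle, 85 mm high; leave alone. Origin: centre of its underside.
- spoon: Bystander: wooden spoon lying on the ledge, 240 mm long along its own x; leave alone. Origin: a point of its underside near the middle.
Mind the look-alikes: they are no part of the job. What is shaped like the part that bears jar_center but pink is not meant.

How it is judged:
By the outcome, as a careful person would: the job done as asked, in the order asked, and still so for the second after the job is handed in, with the robot touching nothing.
It also fails if it takes over 115 s, if anything falls off the work surface, if the arm or the gripper's body presses on something with over 40 N, if the wrist force passes 120 N, or if a joint passes its speed limit or range.

## Robot

A 6-joint arm with a two-finger parallel gripper is mounted at the origin on the work surface. World frame = base frame: x ahead of the robot, y to its left, z up, the work surface at z = 0. Lengths are in m, angles in rad, forces in N, time in s.
With the tool pointing down it reaches from about 0.425 to 0.95 m from the base axis. Payload 3.5 kg.
Tool frame: the origin (TCP) lies at the very end of the fingers, on their centre line; the grasp point (between the pads) lies 19 mm behind it; z points along the fingers, y is the line along which they close (so a half turn about z gives the same grasp; the last joint's range is limited). The gripper opens to 85 mm and grips with 20 to 120 N. Pads are 22 mm wide; open, the fingers measure 114 mm over their backs; the gripper's body (76 mm by 85 mm) begins 54 mm behind the grasp point. The pads swing forward as they close: fully open they stand 13 mm farther back than shut.
Start: joints at [-1.253, 0.286, 1.577, -0, 1.279, -0.15], TCP at [0.304, -0.602, 0.231] pointing down, gripper open.
Joint ranges: [-2.77, 2.77], [-0.9, 2.22], [0.21, 2.48], [-1.53, 4.67], [0.24, 2.81], [-2.84, 2.84]. Speed limits (rad/s): [2.79, 2.79, 3.14, 3.14, 3.14, 3.14].

## Interface

Orientations are given as a unit quaternion [x, y, z, w].
In Python, from plant import ctrl gives the robot as it stands.
- The arm moves only by the tool carry_out, never from a script. Its argument "deltas" is one flat list of numbers, 6 for each row, row after row: the shift along the tool's x, y, z in m, then the turn, a rotation vector about the tool's x, y, z in rad. A call has 1 to 5 rows; each row is the pose to reach, as a shift and turn from the pose commanded when the call began, along the tool's axes at that moment; what a row does not reach only later rows make up. A row lasts 1/8 s, in which the tool goes at most 62.5 mm and 10.7 degrees, less where a joint would pass 70% of its speed; a pose out of reach is approached as far as the arm can. A call with a gripper value outside its range is refused whole. "grip" is the opening in per cent of the stroke, from 0 (shut) to 100 (fully open), set as the call begins (left out, the last holds). The fingers move at their own pace and stop on an object; "grip_force" is the grip in N (left out, the last holds). Time passes only in rows, so rows that repeat a pose let the fingers close. It gives the time, the measured TCP pose, the force, the opening and the grip force at its end, in the units of the state.
- ctrl.get_state(): the state, without advancing time (a new reading comes with each control period).
- ctrl.read_camera(name): name is "scene" or "top" or "wrist"; returns (picture, depth): 384x512x3 uint8, red, green, blue; 384x512 float32, m along the optical axis (not along the pixel's ray), 0 where there is no reading.
- ctrl.camera_model(name): a dict with "intrinsics" (3x3 intrinsics, pixels), "k1" (the pictures are not rectified: a ray, as slopes to the right and down, at radius r is drawn at 1 + k1 r^2 times it, then the intrinsics apply), "extrinsics" (4x4, takes a point from world to camera coordinates); the wrist camera has in their place "hand_eye" (4x4, takes a point from camera to tool coordinates, whose origin is the TCP and whose axes are the flange's). Camera axes: x right, y down, z forward; pixel columns grow to the right and rows downward; lengths in m; the calibration is good to about 2 mm. A picture is of the moment at which its call begins: read the wrist's pose just before it. camera_model takes no time and is no camera call.
- ctrl.sign_off(): hands the job in; it is judged then, once.
Trained networks look in the newest picture that a camera, given by its name, has taken for a name from the list of things; names that differ only in an ending like _2 or _b are one class to them, and where a whole thing is asked for, a point or a joint stands for the part that bears it (a point fixed in the world has none). Each returns a list of dicts, best first, with "score" (0 to 1); they miss things now and then, are a little off and sometimes report something else, mostly with a low value. They report only what shows in the picture. A call takes as long as a camera call. They do not tell look-alikes from the thing itself.
- ctrl.find_in(camera, query): "uv" ([column, row] in pixels, amid what is visible of it).
The state is a dict: "time": time; "qpos": joint angles; "dq": joint speeds; "joint_efforts": joint torques, N m; "eef_pos": TCP position; "tcp_rot": TCP orientation; "contact_force": force on the tool from outside, world axes, zero at the start; "wrist_torque": the same for the moment, N m; "opening": opening from 0.0 (shut) to 1.0 (fully open); "finger_force": force on a finger pad.
Only numpy, scipy, OpenCV 4.12 (cv2) and the standard library are available. Lean on these libraries where they do the work, as an engineer would, in place of code of your own. Each camera call takes 0.05 s, during which the arm holds its last target. There are 200 camera calls.

## Working session

There is one attempt and no reset: what is moved stays moved. The work goes in short steps, Python scripts to look and compute and a tool call to move; the robot and the scene stay as the last step left them, time stands still between calls to the robot, and variables do not carry over. Pictures are saved under pics/ and viewed, at most 14 in all, crops included, and the job is handed in when it is done.

Besides the shell and the picture viewer there is one more tool, called after "Emit:" as name(argument=value, ...) on one line, values as JSON. carry_out: Moves the arm, as the interface text tells. Its arguments: {"type":"object","properties":{"deltas":{"type":"array"},"grip":{"type":"number"},"grip_force":{"type":"number"}},"required":["deltas"]}

```bash
ls; mkdir -p pics; cat > h.py <<'E'
import numpy as np, cv2
from scipy.spatial.transform import Rotation as R
from plant import ctrl
def snap(name,fn=None):
    s=ctrl.get_state(); im,d=ctrl.read_camera(name)
    if fn: cv2.imwrite('pics/'+fn,im[:,:,::-1])
    return s,im,d
def pose(cam,s=None):
    "camera->world 4x4"
    m=ctrl.camera_model(cam)
    if 'extrinsics' in m: return np.linalg.inv(np.array(m['extrinsics']))
    T=np.eye(4);T[:3,:3]=R.from_quat(s['tcp_rot']).as_matrix();T[:3,3]=s['eef_pos']
    return T@np.array(m['hand_eye'])
def rays(cam,uv):
    m=ctrl.camera_model(cam);K=np.array(m['intrinsics']);k=m['k1']
    uv=np.atleast_2d(np.asarray(uv,float))
    p=cv2.undistortPoints(uv.reshape(-1,1,2),K,np.array([k,0,0,0,0.])).reshape(-1,2)
    return np.c_[p,np.ones(len(p))]
def world(cam,uv,depth,s=None):
    T=pose(cam,s);return (rays(cam,uv)*np.asarray(depth).reshape(-1,1))@T[:3,:3].T+T[:3,3]
def onplane(cam,uv,z,s=None):
    T=pose(cam,s);r=rays(cam,uv)@T[:3,:3].T
    return T[:3,3]+r*((z-T[2,3])/r[:,2])[:,None]
def cloud(cam,d,s=None):
    v,u=np.mgrid[:384,:512];return world(cam,np.c_[u.ravel(),v.ravel()],d.ravel(),s).reshape(384,512,3)
E
python3 - <<'E'
from h import *
for c in('scene','top','wrist'):
    s,im,d=snap(c,c+'0.png')
    m=ctrl.camera_model(c);print(c,pose(c,s).round(3).tolist(),m['intrinsics'],m['k1'])
    if c!='x':
        X=cloud(c,d,s)
        for q in['tub','yellow_center','white_center','jar_center','opener_center','sufuria','rack','tin','mug','spoon']:
            if c=='wrist' and q in('tin','mug','spoon'):continue
            for r in ctrl.find_in(c,q)[:3]:
                u,v=np.round(r['uv']).astype(int);print(c,q,round(r['score'],2),(u,v),X[min(v,383),min(u,511)].round(3))
print(ctrl.get_state())
a=[cv2.imread(f'pics/{c}0.png') for c in('scene','top')]
cv2.imwrite('pics/top0b.png',cv2.resize(a[1],(800,600)))
E
```

```text
pics
scene [[-0.705, 0.583, -0.403, 1.186], [0.709, 0.592, -0.384, 0.583], [0.014, -0.556, -0.831, 1.275], [0.0, 0.0, 0.0, 1.0]] [[497.71570591   0.         258.84028864]
 [  0.         497.71570591 189.42424395]
 [  0.           0.           1.        ]] -0.19022420996688755
scene tub 0.72 (np.int64(256), np.int64(196)) [0.631 0.042 0.084]
scene yellow_center 0.64 (np.int64(370), np.int64(201)) [0.377 0.272 0.035]
scene yellow_center 0.16 (np.int64(196), np.int64(142)) [ 0.618 -0.235  0.075]
scene white_center 0.85 (np.int64(265), np.int64(148)) [ 0.457 -0.091  0.032]
scene white_center 0.37 (np.int64(419), np.int64(278)) [0.466 0.526 0.012]
scene jar_center 0.78 (np.int64(245), np.int64(102)) [ 0.383 -0.258  0.064]
scene jar_center 0.62 (np.int64(223), np.int64(90)) [ 0.405 -0.341  0.077]
scene opener_center 0.82 (np.int64(309), np.int64(190)) [ 0.459  0.103 -0.001]
scene sufuria 0.75 (np.int64(330), np.int64(258)) [0.591 0.302 0.001]
scene rack 0.91 (np.int64(195), np.int64(141)) [ 0.62  -0.237  0.08 ]
scene rack 0.5 (np.int64(259), np.int64(194)) [0.618 0.042 0.081]
scene tin 0.9
[... 1790 characters left out ...]

{'time': 1.5, 'qpos': array([-1.25297395e+00,  2.86308257e-01,  1.57672217e+00, -1.52534182e-05,
        1.27862263e+00, -1.49982413e-01]), 'dq': array([-0.00028836, -0.00052473, -0.00223038,  0.00112158,  0.00042567,
       -0.00097599]), 'joint_efforts': array([-5.64055481e-04, -4.05957055e+01, -2.92927784e+01, -1.87079972e-04,
        6.15662138e-04, -1.47258312e-06]), 'eef_pos': array([ 0.30440075, -0.60243265,  0.23130734]), 'tcp_rot': array([ 9.72768816e-01,  2.31777546e-01, -9.80902158e-06, -2.94802410e-05]), 'contact_force': array([0.36533145, 0.66270714, 0.02980734]), 'wrist_torque': array([-0.01168908, -0.01868683, -0.00542452]), 'finger_force': 0.0, 'opening': 1.0015253414881666}
```

View pics/scene0.png

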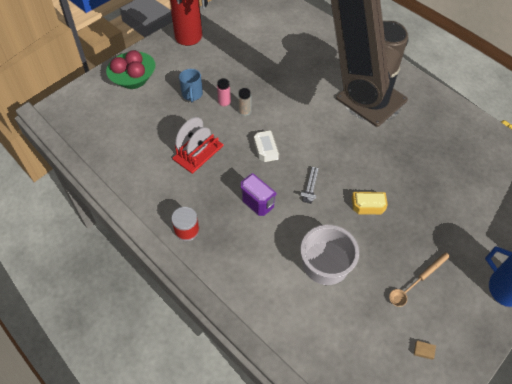

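View pics/top0b.png

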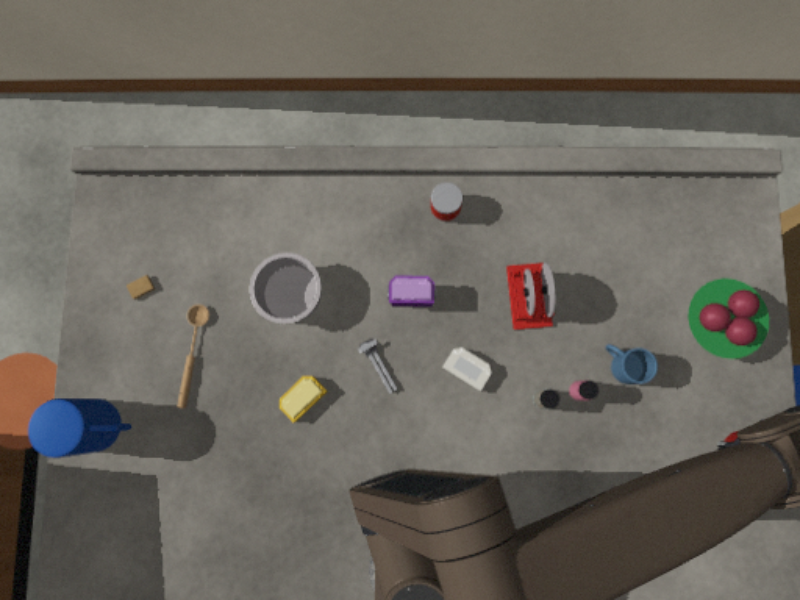

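```bash
cat >> h.py <<'E'
def plan(x,y,z,a=None,s=None):
    "delta row for TCP target and tool-x heading a (deg), tool down"
    s=s or ctrl.get_state();M=R.from_quat(s['tcp_rot']);p=np.array(s['eef_pos'])
    if a is None: a=heading(s)
    G=R.from_euler('z',a,degrees=True)*R.from_matrix(np.diag([1,-1,-1.]))
    d=M.inv().apply(np.array([x,y,z])-p);r=(M.inv()*G).as_rotvec()
    print('row',d.round(4).tolist(),r.round(4).tolist(),'rows>=',round(max(np.linalg.norm(d)/.0625,np.linalg.norm(r)/.1867),1));return d,r
def heading(s):
    v=R.from_quat(s['tcp_rot']).apply([1,0,0]);return np.degrees(np.arctan2(v[1],v[0]))
E
python3 - <<'E'
from h import *
im=cv2.imread('pics/scene0.png');cv2.imwrite('pics/jarcrop.png',cv2.resize(im[60:140,170:290],(720,480),interpolation=cv2.INTER_CUBIC))
plan(.45,-.30,.28,0)
print(heading(ctrl.get_state()))
E
```

```text
row [0.2663, -0.2043, -0.0487] [-0.0001, 0.0, 0.4678] rows>= 5.4
26.803491825023638
```

View pics/jarcrop.png

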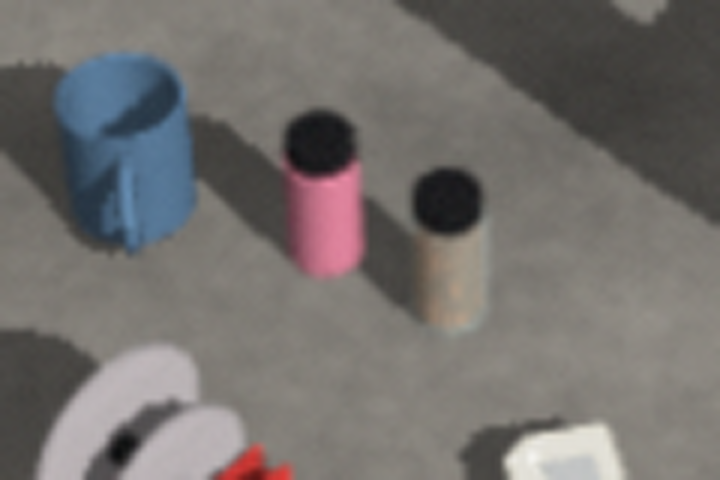

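Candidates for the jar: the pink one at scene (223,92) and the glass one with brown spice at (245,102). The crop confirms that (245,102) is the glass jar meant, and the pink one is the look-alike. The top view shows the tub at (411,291), the sufuria at (286,288), and the rack at (530,296). It also shows yellow at (302,398), white at (467,368) and the opener at (378,365).

Emit:
carry_out(deltas=[0.133,-0.102,-0.049,0,0,0.234,0.266,-0.204,-0.049,0,0,0.468,0.266,-0.204,-0.049,0,0,0.468,0.266,-0.204,-0.049,0,0,0.468,0.266,-0.204,-0.049,0,0,0.468])

```text
time: 2.12
eef_pos: [0.4388, -0.3228, 0.2778]
tcp_rot: [1.0, -0.0, 0.0, 0.0]
contact_force: [1.1, -0.8, 0.1]
opening: 1.002
finger_force: 0.0
```

```bash
python3 - <<'E'
from h import *
s,im,d=snap('wrist','w1.png');print(s['eef_pos'],heading(s),s['time'])
X=cloud('wrist',d,s);np.savez('w1.npz',im=im,d=d,X=X)
for q in['tub','white_center','jar_center','opener_center','rack','mug','tin']:
    for r in ctrl.find_in('wrist',q)[:3]:
        u,v=np.round(r['uv']).astype(int);print(q,round(r['score'],2),(u,v),X[v,u].round(3))
plan(.50,.03,.28,0);plan(.45,.20,.28,0)
E
```

```text
[ 0.43877448 -0.32279068  0.27778612] -0.03266579851169306 2.125
tub 0.97 (np.int64(16), np.int64(43)) [ 0.592 -0.033  0.058]
white_center 0.71 (np.int64(105), np.int64(160)) [ 0.44  -0.115  0.032]
jar_center 0.94 (np.int64(282), np.int64(199)) [ 0.405 -0.356  0.095]
jar_center 0.62 (np.int64(219), np.int64(213)) [ 0.387 -0.28   0.095]
opener_center 0.79 (np.int64(9), np.int64(180)) [0.406 0.061 0.01 ]
rack 0.71 (np.int64(196), np.int64(45)) [ 0.588 -0.247  0.011]
mug 0.7 (np.int64(369), np.int64(162)) [ 0.431 -0.493  0.005]
row [0.0617, -0.356, -0.0031] [-0.0003, 0.0006, -0.0022] rows>= 5.8
row [0.0113, -0.5258, -0.003] [-0.0003, 0.0006, -0.0022] rows>= 8.4
```

View pics/w1.png

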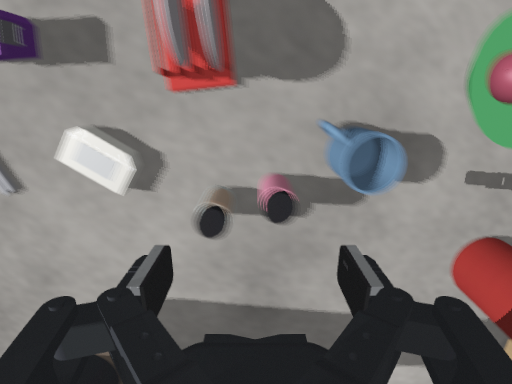

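The wrist view shows the glass jar cap at (211,220), pink at (279,205), white at (97,160) and the rack at (190,45). It is slightly blurred because the arm was still settling.

Emit:
carry_out(deltas=[0.06,-0.35,0,0,0,0,0.06,-0.35,0,0,0,0,0.06,-0.35,0,0,0,0,0.06,-0.35,0,0,0,0,0.06,-0.35,0,0,0,0])

```text
time: 3.15
eef_pos: [0.4913, -0.0161, 0.2772]
tcp_rot: [1.0, -0.001, 0.0, 0.0]
contact_force: [0.2, 0.6, 0.1]
opening: 0.997
finger_force: 0.0
```

Emit:
carry_out(deltas=[0,-0.04,0,0,0,0,0,-0.04,0,0,0,0,0,-0.04,0,0,0,0,0,-0.04,0,0,0,0])

```text
time: 3.65
eef_pos: [0.4912, 0.0218, 0.2771]
tcp_rot: [1.0, -0.001, -0.0, 0.0]
contact_force: [-0.3, 0.3, -0.1]
opening: 0.997
finger_force: 0.0
```

```bash
python3 - <<'E'
from h import *
s,im,d=snap('wrist','w2.png');print(s['eef_pos'],heading(s),s['time'])
X=cloud('wrist',d,s);np.savez('w2.npz',im=im,d=d,X=X)
for q in['tub','yellow_center','white_center','opener_center','sufuria','rack']:
    for r in ctrl.find_in('wrist',q)[:2]:
        u,v=np.round(r['uv']).astype(int);print(q,round(r['score'],2),(u,v),X[v,u].round(3))
g=X[(np.abs(X[...,0]-.5)<.02)&(X[...,2]<.03)&(d>0)];print('ledge z',np.median(g[:,2]),g[:,2].std())
cv2.imwrite('pics/w2b.png',cv2.resize(im[:,:,::-1],(800,600)))
E
```

```text
[0.49121213 0.02184533 0.27710813] -0.15768229278123555 3.65
tub 0.67 (np.int64(254), np.int64(69)) [0.603 0.022 0.086]
yellow_center 0.76 (np.int64(97), np.int64(234)) [0.382 0.257 0.038]
yellow_center 0.5 (np.int64(341), np.int64(193)) [ 0.444 -0.101  0.032]
white_center 0.8 (np.int64(340), np.int64(192)) [ 0.445 -0.1    0.03 ]
opener_center 0.64 (np.int64(203), np.int64(180)) [0.459 0.097 0.014]
sufuria 0.95 (np.int64(41), np.int64(76)) [0.61  0.322 0.005]
rack 0.66 (np.int64(461), np.int64(74)) [ 0.605 -0.229  0.062]
ledge z 0.0006016491512059186 0.0034874801166222655
```

View pics/w2b.png

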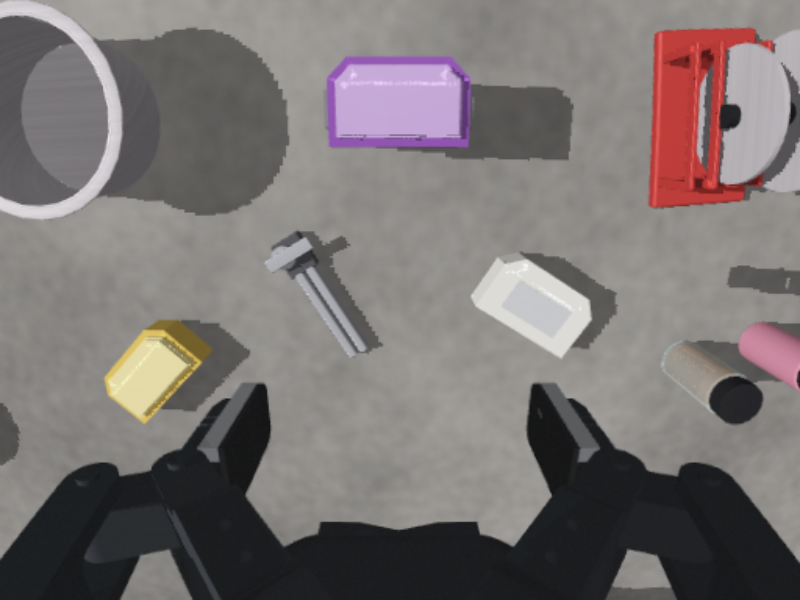

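```bash
cat >> h.py <<'E'
def rect(P):
    "minAreaRect in mm of Nx2 m points: centre, sizes(long,short), long-axis angle deg"
    c,(w,h),a=cv2.minAreaRect((P*1000).astype(np.float32))
    if w<h: w,h,a=h,w,a+90
    return np.round(c,1),round(w,1),round(h,1),round((a+90)%180-90,2)
HSV=lambda im:cv2.cvtColor(im,cv2.COLOR_RGB2HSV)
def masks(im):
    H=HSV(im);h,s,v=H[...,0].astype(int),H[...,1],H[...,2]
    return dict(tub=(h>125)&(h<155)&(s>50),yellow=(h>18)&(h<35)&(s>70)&(v>80),red=((h<6)|(h>174))&(s>140),white=(s<22)&(v>150))
def near(X,c,r): return np.hypot(X[...,0]-c[0],X[...,1]-c[1])<r
def clean(m): 
    m=cv2.morphologyEx(m.astype(np.uint8),cv2.MORPH_OPEN,np.ones((3,3)));n,l,st,_=cv2.connectedComponentsWithStats(m)
    return l==1+np.argmax(st[1:,4])
E
cat > meas.py <<'E'
from h import *
import sys
def run(cam,im,X):
    m=masks(im);Z=X[...,2]
    for n,c,zr in(('tub',(.61,.02),(.065,.1)),('yellow',(.37,.262),(.02,.05)),('white',(.445,-.105),(.02,.05))):
        k=clean((m[n] if n!='white' else (HSV(im)[...,2]>90))&near(X,c,.09)&(Z>zr[0])&(Z<zr[1]))
        if k.sum()<50: continue
        P=X[k];c,w,h,a=rect(P[:,:2]);print(cam,n,c,w,h,a,'z',np.percentile(P[:,2],[10,50,90]).round(4))
        th=np.radians(a);q=(P[:,:2]*1000-c)@np.array([[np.cos(th),-np.sin(th)],[np.sin(th),np.cos(th)]])
        for sx in(1,-1):
            for sy in(1,-1):print('  corner',sx,sy,(( q[:,0]*sx>w/2-7)&(q[:,1]*sy>h/2-7)).sum(),end='')
        print()
if __name__=='__main__':
    f=np.load('w2.npz');run('wrist',f['im'],f['X'])
    for c in('top','scene'):
        s,im,d=snap(c);X=cloud(c,d);np.savez(c+'1.npz',im=im,d=d,X=X);run(c,im,X)
E
python3 meas.py
python3 - <<'E'
import cv2,numpy as np
a=cv2.imread('pics/w2.png')
cv2.imwrite('pics/w2y.png',np.hstack([cv2.resize(a[195:280,60:165],(420,340),interpolation=cv2.INTER_CUBIC),cv2.resize(a[150:235,290:385],(380,340),interpolation=cv2.INTER_CUBIC)]))
E
```

```text
wrist tub [607.5  20.7] 102.0 59.8 89.59 z [0.0803 0.086  0.0874]
  corner 1 1 35  corner 1 -1 0  corner -1 1 38  corner -1 -1 0
wrist yellow [371.1 266.3] 100.1 60.9 -45.75 z [0.0264 0.0306 0.034 ]
  corner 1 1 0  corner 1 -1 19  corner -1 1 1  corner -1 -1 16
wrist white [ 439. -107.] 101.4 60.8 57.96 z [0.0297 0.0308 0.0319]
  corner 1 1 30  corner 1 -1 0  corner -1 1 14  corner -1 -1 0
top tub [622.1  18.7] 99.2 35.7 81.19 z [0.0786 0.0841 0.0884]
  corner 1 1 2  corner 1 -1 0  corner -1 1 5  corner -1 -1 0
top yellow [369.  266.3] 98.3 60.8 -45.34 z [0.0273 0.0332 0.038 ]
  corner 1 1 0  corner 1 -1 4  corner -1 1 0  corner -1 -1 1
top white [ 437.6 -108. ] 99.9 60.2 57.4 z [0.0256 0.0294 0.0331]
  corner 1 1 3  corner 1 -1 0  corner -1 1 1  corner -1 -1 0
scene tub [609.5  23.4] 104.8 64.3 88.25 z [0.0766 0.0834 0.0877]
  corner 1 1 3  corner 1 -1 0  corner -1 1 1  corner -1 -1 0
scene yellow [370.9 270.3] 100.5 65.5 -44.6 z [0.0262 0.0325 0.0372]
  corner 1 1 0  corner 1 -1 3  corner -1 1 0  corner -1 -1 2
scene white [ 440.6 -105.8] 110.7 61.5 57.86 z [0.025  0.0294 0.0332]
  corner 1 1 3  corner 1 -1 0  corner -1 1 1  corner -1 -1 0
```

View pics/w2y.png

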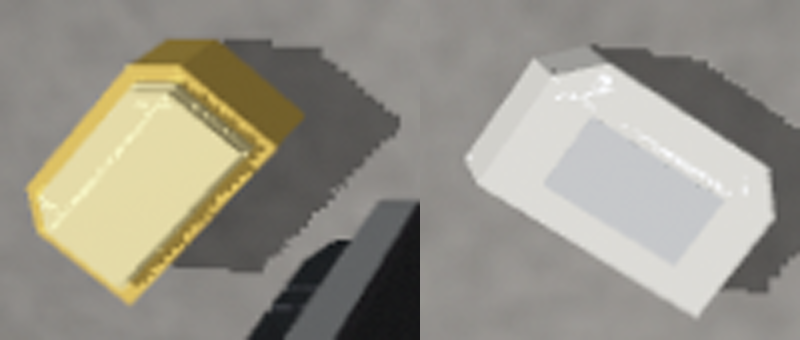

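The crop shows yellow's cut corners on its upper-left side (yaw about 44.4°) and white's on its upper-right side (yaw about -32°). The tub's cuts point away from the robot. Next I take a closer view over the tub at heading 90.

Emit:
carry_out(deltas=[0.06,0,-0.03,0,0,-0.4,0.116,0,-0.053,0,0,-0.8,0.116,0,-0.053,0,0,-0.8,0.116,0,-0.053,0,0,-0.8,0.116,0,-0.053,0,0,-0.8])

```text
time: 4.72
eef_pos: [0.6073, 0.0234, 0.33]
tcp_rot: [0.921, 0.391, -0.0, -0.0]
contact_force: [0.6, -0.3, 0.3]
opening: 1.005
finger_force: 0.0
```

Emit:
carry_out(deltas=[0,0,0,0,0,-0.766,0,0,0,0,0,-0.766,0,0,0,0,0,-0.766,0,0,0,0,0,-0.766,0,0,0,0,0,-0.766])

```text
time: 5.35
eef_pos: [0.6071, 0.0234, 0.3302]
tcp_rot: [0.709, 0.705, -0.0, -0.0]
contact_force: [-0.4, -0.0, -0.9]
opening: 1.001
finger_force: 0.0
```

Emit:
carry_out(deltas=[0,0,0,0,0,0,0,0,0,0,0,0,0,0,0,0,0,0])

```text
time: 5.72
eef_pos: [0.607, 0.0234, 0.3303]
tcp_rot: [0.709, 0.705, -0.0, -0.0]
contact_force: [0.0, -0.0, 0.6]
opening: 0.999
finger_force: 0.0
```

```bash
python3 - <<'E'
from h import *
import meas
s,im,d=snap('wrist','w3.png');print(s['eef_pos'],heading(s),s['time'])
X=cloud('wrist',d,s);np.savez('w3.npz',im=im,d=d,X=X);meas.run('w3',im,X)
# sufuria rim, rack from all
import numpy as np
for n in('w2','w3','top1','scene1'):
    f=np.load(n+'.npz');X=f['X'];Z=X[...,2];im=f['im']
    k=near(X,(.605,.3),.1)&(Z>.074)&(Z<.09)&(HSV(im)[...,1]<40);P=X[k][:,:2]*1000
    if k.sum()>30:
        A=np.c_[2*P,np.ones(len(P))];b=(P**2).sum(1);q=np.linalg.lstsq(A,b,rcond=None)[0];print(n,'suf',q[:2].round(1),'r',np.sqrt(q[2]+q[0]**2+q[1]**2).round(1),k.sum())
    k=masks(im)['red']&near(X,(.6,-.25),.13)&(Z<.03)&(Z>.003)
    if k.sum()>50:print(n,'rack',rect(X[k][:,:2]),np.median(X[k][:,2]))
plan(.371,.266,.28,134.4)
E
```

```text
[0.60704317 0.02336249 0.33025513] 89.67164557618098 5.725
w3 tub [607.1  20.6] 100.1 60.1 89.75 z [0.0803 0.086  0.0874]
  corner 1 1 34  corner 1 -1 0  corner -1 1 24  corner -1 -1 0
w3 yellow [382.9 228.1] 64.0 32.2 -2.02 z [0.0248 0.0305 0.0342]
  corner 1 1 34  corner 1 -1 0  corner -1 1 19  corner -1 -1 0
w3 white [ 439.5 -106.8] 100.9 60.8 58.05 z [0.0295 0.0309 0.032 ]
  corner 1 1 15  corner 1 -1 0  corner -1 1 13  corner -1 -1 0
w2 suf [608.3 298.8] r 73.3 2322
w2 rack (array([ 606.2, -248.4]), 149.3, 91.4, 4.89) 0.012535335035259387
w3 rack (array([ 606.1, -247.7]), 147.9, 90.3, 5.23) 0.012524483490047589
top1 suf [606.9 299.7] r 74.2 421
top1 rack (array([ 605.4, -248. ]), 149.9, 87.9, 7.27) 0.011343670177780263
scene1 suf [610.5 302.5] r 73.7 672
scene1 rack (array([ 609.1, -247.1]), 148.8, 95.7, 6.61) 0.01158908366783129
row [0.2413, -0.2374, 0.0503] [-0.0, 0.0, -0.7805] rows>= 5.5
```

View pics/w3.png

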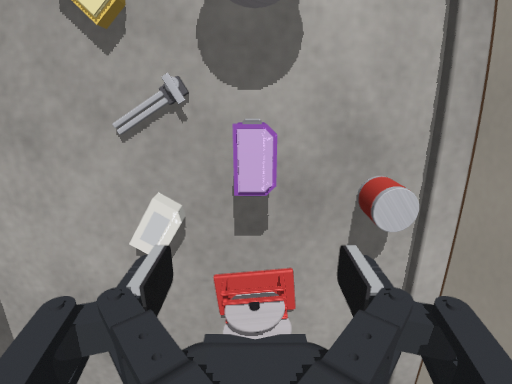

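The picture shows the tub centred at (255,160) with its cuts to the right (+x), and the rack at (255,290). The two headings agree within 0.5 mm: tub (607.3, 20.6), sufuria (608, 299), rack (606, -248). Next is the yellow box.

Emit:
carry_out(deltas=[0.12,-0.118,0.04,0,0,-0.39,0.241,-0.237,0.09,0,0,-0.78,0.241,-0.237,0.09,0,0,-0.78,0.241,-0.237,0.09,0,0,-0.78,0.241,-0.237,0.09,0,0,-0.78])

```text
time: 6.4
eef_pos: [0.395, 0.2409, 0.2499]
tcp_rot: [0.387, 0.922, 0.0, 0.0]
contact_force: [0.2, 0.9, 0.3]
opening: 1.0
finger_force: 0.0
```

```bash
python3 - <<'E'
from h import *
plan(.371,.266,.24,134.4)
E
```

```text
row [0.0347, 0.0005, 0.0099] [0.0012, 0.0003, 0.0009] rows>= 0.6
```

Emit:
carry_out(deltas=[0.035,0,0.01,0,0,0,0.035,0,0.01,0,0,0,0.035,0,0.01,0,0,0,0.035,0,0.01,0,0,0])

```text
time: 6.9
eef_pos: [0.373, 0.2642, 0.2407]
tcp_rot: [0.388, 0.922, 0.0, 0.0]
contact_force: [0.3, 0.6, -0.2]
opening: 1.0
finger_force: 0.0
```

```bash
python3 - <<'E'
from h import *
import meas
s,im,d=snap('wrist','w4.png');print(s['eef_pos'],heading(s),s['time'])
X=cloud('wrist',d,s);meas.run('w4',im,X)
plan(.371,.266,.004,134.4);plan(.371,.266,.06,134.4)
E
```

```text
[0.37302139 0.26418741 0.24072987] 134.30617478073063 6.9Traceback (most recent call last):
  File "<stdin>", line 4, in <module>
  File "meas.py", line 6, in run
    k=clean((m[n] if n!='white' else (HSV(im)[...,2]>90))&near(X,c,.09)&(Z>zr[0])&(Z<zr[1]))
  File "h.py", line 47, in clean
    return l==1+np.argmax(st[1:,4])
                ~~~~~~~~~^^^^^^^^^^
    return _wrapfunc(a, 'argmax', axis=axis, out=out, **kwds)
    return bound(*args, **kwds)
ValueError: attempt to get argmax of an empty sequence
```

```bash
sed -i 's/^    return l==1+np/    if n<2: return l>9\n    return l==1+np/' h.py; python3 - <<'E'
from h import *
import meas
s,im,d=snap('wrist','w4.png');print(s['eef_pos'],heading(s),s['time'])
X=cloud('wrist',d,s);meas.run('w4',im,X)
plan(.371,.266,.004,134.4);plan(.371,.266,.06,134.4)
E
```

```text
[0.37296605 0.26414099 0.24060313] 134.29669109607306 6.95
w4 yellow [369.6 267.7] 100.5 60.1 -45.24 z [0.0298 0.0308 0.0335]
  corner 1 1 0  corner 1 -1 29  corner -1 1 0  corner -1 -1 37
w4 white [ 424.7 -146.1] 35.5 20.2 -38.91 z [0.0301 0.0309 0.0318]
  corner 1 1 11  corner 1 -1 2  corner -1 1 13  corner -1 -1 4
row [0.0027, -0.0002, 0.2365] [0.0006, 0.0003, -0.0017] rows>= 3.8
row [0.0026, -0.0002, 0.1805] [0.0006, 0.0003, -0.0017] rows>= 2.9
```

Emit:
carry_out(deltas=[0.004,0,0.06,0,0,-0.008,0.004,0,0.12,0,0,-0.008,0.004,0,0.18,0,0,-0.008,0.004,0,0.234,0,0,-0.008,0.004,0,0.234,0,0,-0.008])

```text
time: 7.62
eef_pos: [0.3655, 0.2654, 0.0019]
tcp_rot: [0.384, 0.923, -0.004, -0.004]
contact_force: [-0.2, -0.9, 0.5]
opening: 1.0
finger_force: 0.0
```

Emit:
carry_out(deltas=[0,0,0,0,0,0,0,0,0,0,0,0,0,0,0,0,0,0,0,0,0,0,0,0,0,0,0,0,0,0], grip=50, grip_force=30)

```text
time: 8.25
eef_pos: [0.3718, 0.2687, 0.0093]
tcp_rot: [0.384, 0.923, 0.002, 0.002]
contact_force: [0.2, -0.3, 7.8]
opening: 0.695
finger_force: 34.8
```

```bash
python3 - <<'E'
from h import *
s,im,d=snap('wrist','w5.png');print(s)
plan(.371,.266,.004,134.75)
E
```

```text
{'time': 8.25, 'qpos': array([ 4.04166631e-01,  1.30001045e-01,  2.23038036e+00, -4.62387182e-04,
        7.75038597e-01, -3.78635965e-01]), 'dq': array([-0.00181022,  0.00063521,  0.00014621, -0.00066108,  0.00062373,
        0.00021433]), 'joint_efforts': array([  0.40183763, -23.12678754, -18.44389737,   0.1484312 ,
        -0.28624917,  -0.05539554]), 'eef_pos': array([0.37176098, 0.26866125, 0.00925132]), 'tcp_rot': array([0.38372822, 0.9234409 , 0.00209676, 0.00227053]), 'contact_force': array([ 0.23281726, -0.25123752,  7.75819014]), 'wrist_torque': array([-0.31455353,  0.16056004, -0.05196254]), 'finger_force': 34.80704426765442, 'opening': 0.6948075492820421}
row [-0.0013, -0.0024, 0.0052] [0.0056, 0.0026, 0.002] rows>= 0.1
```

View pics/w5.png

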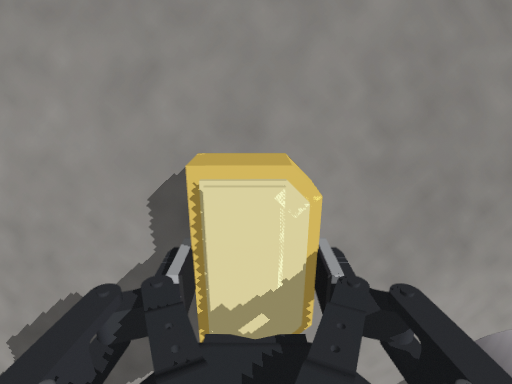

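Yellow is gripped (opening 59 mm), with its cuts to the right in the view as wanted. Now I lift it.

Emit:
carry_out(deltas=[0,0,-0.06,0,0,0,0,0,-0.12,0,0,0,0,0,-0.15,0,0,0,0,0,-0.15,0,0,0,0,0,-0.15,0,0,0])

```text
time: 8.93
eef_pos: [0.368, 0.2672, 0.1547]
tcp_rot: [0.384, 0.923, -0.001, -0.001]
contact_force: [0.3, 0.1, -1.4]
opening: 0.692
finger_force: 34.3
```

```bash
cat >> h.py <<'E'
def held(col,lo=-.03,hi=.02):
    "held box in tool frame: rect of top outline in tool xy"
    s,im,d=snap('wrist');X=cloud('wrist',d,s);M=R.from_quat(s['tcp_rot']).as_matrix()
    T=(X-s['eef_pos'])@M
    k=(masks(im)['yellow'] if col=='yellow' else (HSV(im)[...,2]>90))&(T[...,2]>-.06)&(T[...,2]<.012)&(np.abs(T[...,0])<.09)&(np.abs(T[...,1])<.032)&(d>0)
    k=clean(k);P=T[k]
    pl=np.linalg.lstsq(np.c_[P[:,:2],np.ones(len(P))],P[:,2],rcond=None)[0]
    print('held z pct',np.percentile(P[:,2],[5,25,50,75,95]).round(4),'plane',pl.round(4),'x',np.percentile(P[:,0],[.5,99.5]).round(4),'y',np.percentile(P[:,1],[.5,99.5]).round(4),rect(P[:,:2]))
    return s,P,im
E
python3 - <<'E'
from h import *
s,P,im=held('yellow');print(s['eef_pos'],s['opening'],s['contact_force'],s['time'])
# front edge x by bins along y
for y0 in np.arange(-.03,.03,.01):
    q=P[(P[:,1]>y0)&(P[:,1]<y0+.01)];print(y0.round(3),np.percentile(q[:,0],[0.5,99.5]).round(4),len(q))
plan(.6073,.0206,.16,89.7)
E
```

```text
held z pct [-0.0282 -0.0275 -0.0269 -0.0218 -0.0165] plane [ 0.0816 -0.0009 -0.0256] x [-0.0384  0.0511] y [-0.0298  0.0294] (array([ 3., -1.]), 96.5, 62.0, 0.09)
[0.36799553 0.26716884 0.15469926] 0.6921206521157831 [ 0.27096212  0.11043016 -1.36836011] 8.925
-0.03 [-0.0422  0.0511] 3464
-0.02 [-0.0344  0.0511] 3924
-0.01 [-0.0367  0.051 ] 4064
0.0 [-0.037  0.051] 3891
0.01 [-0.0349  0.051 ] 3086
0.02 [-0.0402  0.0454] 2690
row [-0.3437, -0.004, -0.0065] [-0.0038, 0.0, 0.7882] rows>= 5.5
```

Emit:
carry_out(deltas=[-0.17,-0.002,-0.006,0,0,0.39,-0.343,-0.004,-0.006,-0.003,0,0.787,-0.343,-0.004,-0.006,-0.003,0,0.787,-0.343,-0.004,-0.006,-0.003,0,0.787,-0.343,-0.004,-0.006,-0.003,0,0.787])

```text
time: 9.6
eef_pos: [0.5867, 0.042, 0.1586]
tcp_rot: [0.709, 0.705, -0.0, -0.001]
contact_force: [0.1, 1.0, -0.7]
opening: 0.697
finger_force: 34.2
```

Emit:
carry_out(deltas=[-0.03,0,0,0,0,0,-0.03,0,0,0,0,0,-0.03,0,0,0,0,0])

```text
time: 9.98
eef_pos: [0.5855, 0.0142, 0.1595]
tcp_rot: [0.709, 0.706, 0.0, -0.001]
contact_force: [0.3, -0.3, -0.8]
opening: 0.692
finger_force: 34.2
```

```bash
python3 - <<'E'
from h import *
s,P,im=held('yellow');print(s['eef_pos'],heading(s),s['opening'],s['contact_force'],s['time'])
for z in(.13,.1,.089):plan(.6075,.0196,z,89.75)
E
```

```text
held z pct [-0.0282 -0.0275 -0.0269 -0.0218 -0.0163] plane [ 0.0804 -0.003  -0.0256] x [-0.0386  0.0511] y [-0.0293  0.0298] (array([ 2.7, -0.3]), 97.1, 61.8, 0.21)
[0.58553433 0.01418773 0.1595222 ] 89.7615371586851 0.6922358699156188 [ 0.25392751 -0.31722614 -0.76179987] 9.975
row [0.005, 0.0218, 0.0301] [-0.0001, -0.0019, 0.0011] rows>= 0.6
row [0.005, 0.0218, 0.0601] [-0.0001, -0.0019, 0.0011] rows>= 1.0
row [0.005, 0.0218, 0.0711] [-0.0001, -0.0019, 0.0011] rows>= 1.2
```

Emit:
carry_out(deltas=[0.005,0.022,0.045,0,-0.002,0,0.005,0.022,0.045,0,-0.002,0,0.005,0.022,0.045,0,-0.002,0,0.005,0.022,0.045,0,-0.002,0])

```text
time: 10.52
eef_pos: [0.6096, 0.0188, 0.1188]
tcp_rot: [0.708, 0.706, 0.002, 0.003]
contact_force: [-0.5, 0.5, -1.3]
opening: 0.695
finger_force: 34.2
```

```bash
python3 - <<'E'
from h import *
s,P,im=held('yellow');cv2.imwrite('pics/w6.png',im[:,:,::-1]);print(s['eef_pos'],heading(s),s['contact_force'],s['time'])
plan(.6075,.0196,.089,89.75)
E
```

```text
held z pct [-0.0281 -0.0275 -0.0269 -0.0218 -0.0169] plane [ 0.0792 -0.0042 -0.0256] x [-0.0384  0.0511] y [-0.0294  0.0298] (array([ 2.8, -0.2]), 97.0, 61.5, 0.05)
[0.60960889 0.01882841 0.11884582] 89.80793540797903 [-0.52567873  0.54511759 -1.27990989] 10.525
row [0.001, -0.0023, 0.0298] [0.0061, 0.0014, 0.0008] rows>= 0.5
```

View pics/w6.png

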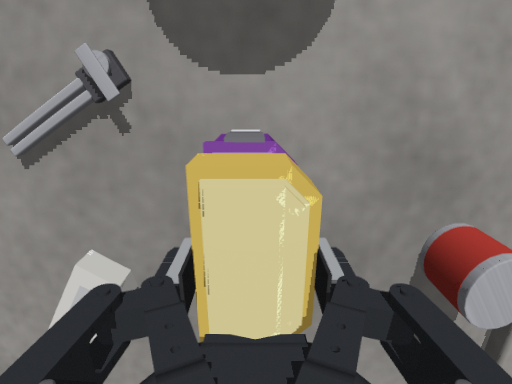

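The yellow box is over the tub with the cuts on the same side. I settle, then descend.

Emit:
carry_out(deltas=[0,0,0.008,0,0,0,0,0,0.012,0,0,0,0,0,0.012,0,0,0,0,0,0.012,0,0,0])

```text
time: 11.08
eef_pos: [0.6089, 0.0185, 0.1046]
tcp_rot: [0.709, 0.706, 0.001, 0.001]
contact_force: [-0.5, -0.4, -1.1]
opening: 0.695
finger_force: 34.3
```

```bash
python3 - <<'E'
from h import *
s=ctrl.get_state();print(s['eef_pos'],heading(s),s['contact_force'],s['time'])
plan(.6075,.0196,.0885,89.75)
E
```

```text
[0.60893463 0.01846984 0.10463478] 89.76032212909683 [-0.5265773  -0.35363613 -1.07000328] 11.075
row [0.0011, -0.0015, 0.0161] [0.0026, 0.0008, 0.0002] rows>= 0.3
```

Emit:
carry_out(deltas=[0.001,-0.0015,0.002,0.002,0.001,0,0.001,-0.0015,0.005,0.002,0.001,0,0.001,-0.0015,0.009,0.002,0.001,0,0.001,-0.0015,0.013,0.002,0.001,0,0.001,-0.0015,0.016,0.002,0.001,0])

```text
time: 11.7
eef_pos: [0.6073, 0.0196, 0.0894]
tcp_rot: [0.708, 0.706, -0.0, -0.0]
contact_force: [-6.3, 0.3, 10.7]
opening: 0.697
finger_force: 35.7
```

Emit:
carry_out(deltas=[0,0,0,0,0,0,0,0,0,0,0,0])

```text
time: 11.95
eef_pos: [0.6076, 0.0195, 0.0893]
tcp_rot: [0.708, 0.706, 0.0, 0.0]
contact_force: [-3.6, 0.3, 4.0]
opening: 0.693
finger_force: 34.9
```

```bash
python3 - <<'E'
from h import *
s,P,im=held('yellow');print(s['eef_pos'],heading(s),s['contact_force'],s['wrist_torque'],s['time'])
plan(.6075,.0196,.0885,89.75)
E
```

```text
held z pct [-0.0281 -0.0275 -0.0269 -0.0218 -0.0167] plane [ 0.0814 -0.0022 -0.0256] x [-0.0384  0.0511] y [-0.0294  0.0298] (array([ 2.6, -0.7]), 97.3, 62.3, 0.05)
[0.60756605 0.01953379 0.0893462 ] 89.77495134098025 [-3.55222337  0.28598094  3.96328616] [ 0.02102715  0.41120068 -0.04079918] 11.95
row [0.0, -0.0001, 0.0008] [0.0007, -0.0001, 0.0004] rows>= 0.0
```

The box appears home (contact, bottom at about 0.081). Release and rise.

Emit:
carry_out(deltas=[0,0,0,0,0,0,0,0,0,0,0,0,0,0,0,0,0,0], grip=100)

```text
time: 12.38
eef_pos: [0.6075, 0.0195, 0.0884]
tcp_rot: [0.709, 0.706, 0.0, 0.0]
contact_force: [-0.4, 0.6, 0.1]
opening: 0.999
finger_force: 0.0
```

Emit:
carry_out(deltas=[0,0,-0.06,0,0,0,0,0,-0.12,0,0,0,0,0,-0.18,0,0,0,0,0,-0.22,0,0,0,0,0,-0.22,0,0,0])

```text
time: 13.0
eef_pos: [0.6093, 0.0193, 0.3141]
tcp_rot: [0.708, 0.706, 0.003, 0.004]
contact_force: [-0.6, 1.1, -0.1]
opening: 0.999
finger_force: 0.0
```

```bash
python3 - <<'E'
from h import *
s,im,d=snap('wrist','w7.png');X=cloud('wrist',d,s);print(s['eef_pos'],heading(s),s['time'])
k=clean(masks(im)['yellow']&near(X,(.607,.02),.08)&(X[...,2]>.1));P=X[k]
print(rect(P[:,:2]),np.percentile(P[:,2],[5,10,25,50,75,90,95]).round(4))
q=P[P[:,2]>.1125];print('step plane',np.linalg.lstsq(np.c_[q[:,:2]-[.607,.02],np.ones(len(q))],q[:,2],rcond=None)[0].round(4))
import meas;meas.run('w7',im,X)
plan(.439,-.107,.24,57.9)
E
```

```text
[0.60927265 0.01928628 0.31406953] 89.77361244028435 13.0
(array([607.7,  34. ]), 126.2, 60.1, 89.89) [0.1092 0.1097 0.1103 0.1109 0.112  0.1141 0.1159]
step plane [0.0474 0.408  0.1212]
w7 white [ 439.  -107.1] 101.5 60.9 57.91 z [0.0295 0.0308 0.032 ]
  corner 1 1 28  corner 1 -1 0  corner -1 1 11  corner -1 -1 0
row [-0.1271, -0.1689, 0.0698] [0.0047, -0.0009, 0.5563] rows>= 3.6
```

```bash
python3 - <<'E'
from h import *
s,im,d=snap('wrist','w7.png');X=cloud('wrist',d,s);print(s['eef_pos'],heading(s),s['time'])
k=clean(near(X,(.607,.02),.063)&(X[...,2]>.1)&(X[...,2]<.13));P=X[k]
print(rect(P[:,:2]),np.percentile(P[:,2],[5,10,25,50,75,90,95]).round(4))
q=P[P[:,2]>.1145];print('step plane',rect(q[:,:2]),np.linalg.lstsq(np.c_[q[:,:2]-[.607,.02],np.ones(len(q))],q[:,2],rcond=None)[0].round(4))
plan(.439,-.107,.24,57.9)
E
```

```text
[0.60803363 0.01942122 0.31054106] 89.77105024658752 13.05
(array([607.7,  20.8]), 99.6, 60.2, 90.0) [0.11   0.1104 0.1114 0.1161 0.1168 0.1174 0.1177]
step plane (array([607.6,  20.4]), 87.1, 47.4, -89.99) [ 0.0016 -0.001   0.1166]
row [-0.1272, -0.1677, 0.068] [0.0003, -0.0003, 0.5562] rows>= 3.5
```

Yellow is fully home: step at 0.1166, level, centred at (607.7, 20.7). Now the white box.

Emit:
carry_out(deltas=[-0.127,-0.168,0.068,0,0,0.556,-0.127,-0.168,0.068,0,0,0.556,-0.127,-0.168,0.068,0,0,0.556,-0.127,-0.168,0.068,0,0,0.556,-0.127,-0.168,0.068,0,0,0.556])

```text
time: 13.72
eef_pos: [0.436, -0.1069, 0.2368]
tcp_rot: [0.876, 0.483, -0.002, -0.003]
contact_force: [-0.9, 0.0, 0.1]
opening: 1.004
finger_force: 0.0
```

Emit:
carry_out(deltas=[0,0,0,0,0,0,0,0,0,0,0,0])

```text
time: 13.98
eef_pos: [0.4396, -0.1063, 0.2405]
tcp_rot: [0.875, 0.485, 0.0, -0.0]
contact_force: [-0.0, 0.5, -0.1]
opening: 1.003
finger_force: 0.0
```

```bash
python3 - <<'E'
from h import *
import meas
s,im,d=snap('wrist','w8.png');print(s['eef_pos'],heading(s),s['time'])
X=cloud('wrist',d,s);meas.run('w8',im,X)
plan(.439,-.107,.007,57.9)
E
```

```text
[ 0.43955874 -0.10634793  0.24048928] 57.983076084428724 13.975
w8 tub [577.3  -8.6] 38.6 1.6 89.26 z [0.072  0.0761 0.0804]
  corner 1 1 27  corner 1 -1 27  corner -1 1 26  corner -1 -1 26
w8 white [ 439.  -106.4] 99.8 60.2 58.11 z [0.0297 0.0308 0.0318]
  corner 1 1 38  corner 1 -1 0  corner -1 1 28  corner -1 -1 0
row [-0.001, -0.0003, 0.2336] [0.0006, -0.0006, 0.0016] rows>= 3.7
```

Emit:
carry_out(deltas=[0,0,0.06,0,0,0,0,0,0.12,0,0,0,0,0,0.18,0,0,0,0,0,0.22,0,0,0,0,0,0.233,0,0,0])

```text
time: 14.65
eef_pos: [0.4377, -0.1055, 0.0051]
tcp_rot: [0.875, 0.485, -0.001, -0.002]
contact_force: [-0.5, -0.9, -0.3]
opening: 0.999
finger_force: 0.0
```

Emit:
carry_out(deltas=[0,0,0,0,0,0,0,0,0,0,0,0,0,0,0,0,0,0,0,0,0,0,0,0,0,0,0,0,0,0], grip=50)

```text
time: 15.28
eef_pos: [0.4405, -0.1074, 0.0092]
tcp_rot: [0.875, 0.484, 0.001, 0.001]
contact_force: [0.7, 0.5, 6.6]
opening: 0.692
finger_force: 35.4
```

Emit:
carry_out(deltas=[0,0,-0.06,0,0,0,0,0,-0.12,0,0,0,0,0,-0.17,0,0,0,0,0,-0.17,0,0,0,0,0,-0.17,0,0,0])

```text
time: 15.9
eef_pos: [0.4381, -0.1065, 0.1766]
tcp_rot: [0.875, 0.484, -0.0, -0.0]
contact_force: [0.1, -0.2, -1.7]
opening: 0.692
finger_force: 34.6
```

```bash
python3 - <<'E'
from h import *
s,P,im=held('white');print(s['eef_pos'],s['opening'],s['contact_force'],s['time'])
plan(.6077,.0197,.18,89.9)
E
```

```text
held z pct [-0.0226 -0.022  -0.0215 -0.021  -0.0157] plane [ 0.0503 -0.0015 -0.0212] x [-0.0415  0.0497] y [-0.0292  0.0301] (array([2.8, 0.1]), 94.7, 64.0, -0.55)
[ 0.43813536 -0.1064503   0.17663358] 0.6923379545520915 [ 0.10956672 -0.17130409 -1.73270338] 15.9
row [0.197, 0.0771, -0.0045] [-0.0028, -0.0009, -0.5583] rows>= 3.4
```

Emit:
carry_out(deltas=[0.198,0.076,-0.004,-0.002,-0.001,-0.558,0.198,0.076,-0.004,-0.002,-0.001,-0.558,0.198,0.076,-0.004,-0.002,-0.001,-0.558,0.198,0.076,-0.004,-0.002,-0.001,-0.558,0.198,0.076,-0.004,-0.002,-0.001,-0.558])

```text
time: 16.58
eef_pos: [0.608, 0.0218, 0.1785]
tcp_rot: [0.707, 0.707, -0.001, -0.001]
contact_force: [-0.3, 0.4, -1.3]
opening: 0.698
finger_force: 34.5
```

Emit:
carry_out(deltas=[0,0,0.01,0,0,0,0,0,0.02,0,0,0,0,0,0.03,0,0,0,0,0,0.03,0,0,0,0,0,0.03,0,0,0])

```text
time: 17.2
eef_pos: [0.6086, 0.0203, 0.152]
tcp_rot: [0.708, 0.706, 0.0, 0.001]
contact_force: [0.4, 0.8, -0.7]
opening: 0.694
finger_force: 34.5
```

```bash
python3 - <<'E'
from h import *
s,P,im=held('white');cv2.imwrite('pics/w9.png',im[:,:,::-1]);print(s['eef_pos'],heading(s),s['contact_force'],s['time'])
plan(.6075,.0209,.1185,89.9)
E
```

```text
held z pct [-0.0226 -0.0219 -0.0215 -0.021  -0.0158] plane [ 0.0509 -0.0009 -0.0212] x [-0.0419  0.0494] y [-0.0294  0.0298] (array([2.5, 0. ]), 95.1, 63.8, -0.83)
[0.60860801 0.0203227  0.15196255] 89.8641036337893 [ 0.42605928  0.84431768 -0.6921264 ] 17.2
row [0.0006, -0.0015, 0.0338] [0.0034, 0.0015, -0.0005] rows>= 0.5
```

View pics/w9.png

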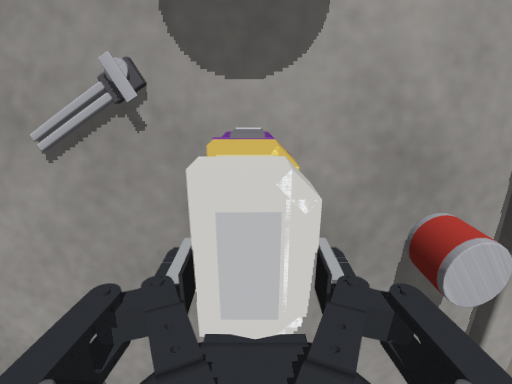

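The white box is held straight over yellow with its cut corners to the right, matching the ones below. Descend.

Emit:
carry_out(deltas=[0.001,-0.001,0.01,0.002,0.001,0,0.001,-0.001,0.018,0.002,0.001,0,0.001,-0.001,0.02,0.002,0.001,0,0.001,-0.001,0.02,0.002,0.001,0])

```text
time: 17.75
eef_pos: [0.6074, 0.0216, 0.1312]
tcp_rot: [0.708, 0.706, -0.0, -0.0]
contact_force: [0.2, -0.3, -0.1]
opening: 0.695
finger_force: 34.5
```

```bash
python3 - <<'E'
from h import *
s=ctrl.get_state();print(s['eef_pos'],heading(s),s['contact_force'],s['time'])
plan(.6075,.0209,.1185,89.9)
E
```

```text
[0.60741364 0.02157732 0.13124199] 89.88920475741865 [ 0.22914013 -0.30116327 -0.06486136] 17.75
row [-0.0007, 0.0001, 0.0127] [-0.0004, 0.0003, -0.0002] rows>= 0.2
```

Emit:
carry_out(deltas=[-0.0007,0,0.003,0,0,0,-0.0007,0,0.006,0,0,0,-0.0007,0,0.009,0,0,0,-0.0007,0,0.0125,0,0,0,-0.0007,0,0.0125,0,0,0])

```text
time: 18.38
eef_pos: [0.6078, 0.0208, 0.1194]
tcp_rot: [0.708, 0.706, 0.0, 0.0]
contact_force: [-0.9, 0.4, 0.5]
opening: 0.691
finger_force: 34.7
```

Emit:
carry_out(deltas=[0,0,0,0,0,0,0,0,0,0,0,0,0,0,0,0,0,0], grip=100)

```text
time: 18.75
eef_pos: [0.6077, 0.0208, 0.1192]
tcp_rot: [0.708, 0.706, 0.0, 0.0]
contact_force: [0.4, -0.3, -0.1]
opening: 0.997
finger_force: 0.0
```

Emit:
carry_out(deltas=[0,0,-0.05,0,0,0,0,0,-0.1,0,0,0,0,0,-0.15,0,0,0,0,0,-0.17,0,0,0,0,0,-0.17,0,0,0])

```text
time: 19.38
eef_pos: [0.6081, 0.0208, 0.2903]
tcp_rot: [0.708, 0.706, 0.001, 0.001]
contact_force: [0.6, 0.8, -0.6]
opening: 1.0
finger_force: 0.0
```

Emit:
carry_out(deltas=[0,0,0,0,0,0,0,0,0,0,0,0])

```text
time: 19.62
eef_pos: [0.6065, 0.021, 0.2861]
tcp_rot: [0.708, 0.706, -0.002, -0.002]
contact_force: [-0.6, -0.1, -0.3]
opening: 0.996
finger_force: 0.0
```

```bash
python3 - <<'E'
from h import *
s,im,d=snap('wrist','w10.png');X=cloud('wrist',d,s);print(s['eef_pos'],heading(s),s['time'])
k=clean(near(X,(.607,.02),.063)&(X[...,2]>.125)&(X[...,2]<.17));P=X[k]
print(rect(P[:,:2]),np.percentile(P[:,2],[5,50,95]).round(4))
q=P[P[:,2]>.137];print('top plane',np.linalg.lstsq(np.c_[q[:,:2]-[.607,.02],np.ones(len(q))],q[:,2],rcond=None)[0].round(4))
# opener
Z=X[...,2];k=near(X,(.459,.1),.1)&(Z>.006)&(Z<.04)
k=clean(k);P=X[k];print('opener all',rect(P[:,:2]),np.percentile(P[:,2],[10,50,90,99]).round(4),k.sum())
E
```

```text
[0.60651902 0.02099806 0.28608884] 89.88354106175886 19.625
(array([607.7,  19.7]), 101.1, 60.2, 89.86) [0.1395 0.1408 0.142 ]
top plane [-0.0021 -0.0022  0.1408]
opener all (array([441.5,  93.5]), 133.0, 44.2, 30.28) [0.0109 0.0127 0.024  0.0255] 1589
```

White is home: top at 0.1408, level. Now fit the opener's axis and go.

```bash
cat > op.py <<'E'
from h import *
def opener(X,c,a0):
    Z=X[...,2];k=clean(near(X,c,.1)&(Z>.006)&(Z<.04));P=X[k][:,:2];a=np.radians(a0);o=np.array(c)
    for _ in range(4):
        e=np.array([np.cos(a),np.sin(a)]);n=np.array([-e[1],e[0]]);t=(P-o)@e;l=(P-o)@n
        lo,hi=np.percentile(t,[.3,99.7]);o=o+e*((lo+hi)/2+.002)
        h=(t>lo+.004)&(t<lo+.085)
        tb=np.linspace(lo+.005,lo+.085,17);mid=[(lambda v:(np.percentile(v,2)+np.percentile(v,98))/2)(l[(t>=u)&(t<u+.005)]) for u in tb[:-1]]
        f=np.polyfit(tb[:-1]+.0025,mid,1);o=o+n*np.polyval(f,(lo+hi)/2+.002);a+=np.arctan(f[0])
    w=np.percentile(l[h],[2,98]);print('opener centre',o.round(4),'heading',np.degrees(a).round(2),'len',(hi-lo).round(4),'w',w.round(4),'z',np.median(X[k][:,2]).round(4));return o,np.degrees(a)
if __name__=='__main__':
    s,im,d=snap('wrist');X=cloud('wrist',d,s);print(s['eef_pos'])
    o,a=opener(X,(.443,.094),30)
    f=np.load('w2.npz');opener(f['X'],(.443,.094),30)
    plan(o[0],o[1],.2,a)
E
python3 op.py
```

```text
[0.60673163 0.0209809  0.28660987]
opener centre [0.444  0.0948] heading 30.38 len 0.1308 w [-0.0098  0.01  ] z 0.0127
opener centre [0.4436 0.0948] heading 30.69 len 0.1301 w [-0.0101  0.0102] z 0.0126
row [0.0735, -0.1628, 0.0876] [-0.0028, 0.0015, 1.0385] rows>= 5.6
```

Emit:
carry_out(deltas=[0.0735,-0.163,0,0,0,0.9,0.0735,-0.163,0,0,0,0.9,0.0735,-0.163,0,0,0,0.9,0.0735,-0.163,0,0,0,0.9,0.0735,-0.163,0,0,0,0.9])

```text
time: 20.35
eef_pos: [0.4438, 0.0951, 0.2887]
tcp_rot: [0.945, 0.326, 0.0, 0.0]
contact_force: [0.2, -1.0, -0.2]
opening: 1.0
finger_force: 0.0
```

Emit:
carry_out(deltas=[0,0,0.05,0,0,0.138,0,0,0.08,0,0,0.138,0,0,0.08,0,0,0.138,0,0,0.08,0,0,0.138])

```text
time: 20.85
eef_pos: [0.4454, 0.0947, 0.2103]
tcp_rot: [0.965, 0.262, 0.001, 0.0]
contact_force: [-1.0, -0.5, -0.5]
opening: 1.002
finger_force: 0.0
```

```bash
python3 - <<'E'
from op import *
s,im,d=snap('wrist');X=cloud('wrist',d,s);print(s['eef_pos'],heading(s),s['time'])
o,a=opener(X,(.444,.095),30.5);plan(*o,.003,a)
E
```

```text
[0.44542157 0.09465192 0.2102944 ] 30.41388112475907 20.85
opener centre [0.4435 0.0951] heading 30.51 len 0.1313 w [-0.0101  0.0101] z 0.0127
row [-0.0024, -0.002, 0.2079] [0.002, -0.0026, -0.0016] rows>= 3.3
```

Emit:
carry_out(deltas=[-0.001,0,0.06,0,0,0,-0.001,0,0.12,0,0,0,-0.001,0,0.17,0,0,0,-0.001,0,0.195,0,0,0,-0.001,0,0.195,0,0,0], grip=50)

```text
time: 21.52
eef_pos: [0.4437, 0.0941, 0.0136]
tcp_rot: [0.965, 0.262, -0.001, -0.0]
contact_force: [-0.1, 0.6, 0.5]
opening: 0.501
finger_force: 0.0
```

```bash
python3 - <<'E'
from h import *
s=ctrl.get_state();print(s['eef_pos'],heading(s),s['contact_force']);plan(.4435,.0950,.004,30.5)
E
```

```text
[0.44365975 0.09407905 0.01356923] 30.41012072724783 [-0.10303763  0.57095496  0.48529843]
row [0.0003, -0.0009, 0.0096] [-0.0007, 0.0018, -0.0016] rows>= 0.2
```

Emit:
carry_out(deltas=[0,-0.001,0.005,0,0,-0.002,0,-0.001,0.009,0,0,-0.002,0,-0.001,0.009,0,0,-0.002])

```text
time: 21.9
eef_pos: [0.444, 0.095, 0.0058]
tcp_rot: [0.965, 0.263, 0.001, 0.0]
contact_force: [-0.4, 0.1, -0.3]
opening: 0.503
finger_force: 0.0
```

Emit:
carry_out(deltas=[0,0,0,0,0,0,0,0,0,0,0,0,0,0,0,0,0,0,0,0,0,0,0,0,0,0,0,0,0,0], grip=10, grip_force=40)

```text
time: 22.52
eef_pos: [0.444, 0.095, 0.0058]
tcp_rot: [0.965, 0.263, 0.001, 0.0]
contact_force: [-0.8, -0.1, 5.9]
opening: 0.229
finger_force: 40.0
```

Emit:
carry_out(deltas=[0,0,-0.05,0,0,0,0,0,-0.1,0,0,0,0,0,-0.15,0,0,0,0,0,-0.2,0,0,0,0,0,-0.2,0,0,0])

```text
time: 23.15
eef_pos: [0.4459, 0.095, 0.2095]
tcp_rot: [0.965, 0.263, 0.005, 0.002]
contact_force: [-0.1, -0.5, -1.1]
opening: 0.23
finger_force: 39.6
```

```bash
python3 - <<'E'
from h import *
s,im,d=snap('wrist','w11.png');print(s['eef_pos'],heading(s),s['opening'],s['finger_force'],s['contact_force'])
X=cloud('wrist',d,s);M=R.from_quat(s['tcp_rot']).as_matrix();T=(X-s['eef_pos'])@M
k=(np.abs(T[...,0])<.09)&(np.abs(T[...,1])<.03)&(T[...,2]<.02)&(T[...,2]>-.03)&(d>0);k=clean(k);P=T[k]
print('x',np.percentile(P[:,0],[.5,99.5]),'y',np.percentile(P[:,1],[1,99]),rect(P[:,:2]))
for x in np.arange(-.06,.07,.01):
    q=P[(abs(P[:,0]-x)<.005)];
    if len(q)>5:print(x.round(3),np.percentile(q,[3,97],axis=0)[:,1:].round(4).tolist(),len(q))
plan(.52,-.1138,.25,0);plan(.6067,-.1138,.2,0)
E
```

```text
[0.4458926  0.09503406 0.20953932] 30.53562716030048 0.23005907729095584 39.61324989795685 [-0.11557406 -0.54645958 -1.14327046]
x [-0.05608108  0.06325848] y [-0.02139229  0.02247436] (array([0.1, 0.5]), 126.7, 46.9, 0.01)
-0.06 [[-0.0088, -0.0075], [0.0111, -0.0014]] 103
-0.05 [[-0.0093, -0.0077], [0.0104, -0.0027]] 407
-0.04 [[-0.0092, -0.0076], [0.0106, 0.0003]] 434
-0.03 [[-0.0094, -0.0078], [0.0105, -0.0049]] 451
-0.02 [[-0.0094, -0.0077], [0.0104, -0.0052]] 475
-0.01 [[-0.0093, -0.0194], [0.0103, -0.0055]] 526
0.0 [[-0.0093, -0.0245], [0.0103, -0.0054]] 630
0.01 [[-0.0214, -0.0289], [0.0226, -0.0055]] 1854
0.02 [[-0.0094, -0.0079], [0.0101, -0.0052]] 606
0.03 [[-0.0132, -0.0078], [0.0143, -0.0053]] 978
0.04 [[-0.0179, -0.0188], [0.0188, -0.0057]] 938
0.05 [[-0.0208, -0.0193], [0.0219, -0.0076]] 2468
0.06 [[-0.0144, -0.0177], [0.0149, -0.0011]] 1389
row [-0.0406, 0.2185, -0.0431] [0.0015, -0.0038, 0.5328] rows>= 3.6
row [0.034, 0.2624, 0.0073] [0.0015, -0.0038, 0.5328] rows>= 4.2
```

View pics/w11.png

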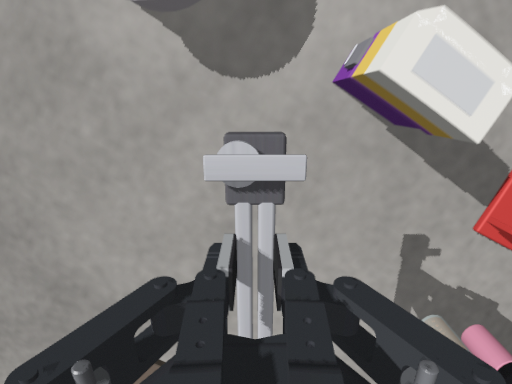

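The opener is held level and centred (head at (255,170)). Carry it over.

Emit:
carry_out(deltas=[-0.04,0.218,-0.043,0,0,0.536,-0.04,0.218,-0.043,0,0,0.536,-0.04,0.218,-0.043,0,0,0.536,-0.04,0.218,-0.043,0,0,0.536,-0.04,0.218,-0.043,0,0,0.536])

```text
time: 23.82
eef_pos: [0.5192, -0.1152, 0.2457]
tcp_rot: [1.0, -0.003, -0.002, -0.0]
contact_force: [0.4, 0.8, -2.0]
opening: 0.23
finger_force: 39.7
```

```bash
python3 - <<'E'
from h import *
s=ctrl.get_state();print(s['eef_pos'],heading(s),s['contact_force']);plan(.6067,-.1138,.1,-.2)
E
```

```text
[ 0.51924412 -0.11515323  0.24573471] -0.40090276586467266 [ 0.3816356   0.79685142 -1.97089569]
row [0.0879, -0.0018, 0.1454] [-0.0009, 0.0033, -0.0035] rows>= 2.7
```

Emit:
carry_out(deltas=[0.045,-0.001,0.0,0,0,-0.003,0.087,-0.001,0.04,0,0,-0.003,0.087,-0.001,0.09,0,0,-0.003,0.087,-0.001,0.145,0,0,-0.003,0.087,-0.001,0.145,0,0,-0.003])

```text
time: 24.45
eef_pos: [0.6007, -0.1092, 0.095]
tcp_rot: [1.0, 0.0, -0.008, -0.003]
contact_force: [-0.2, 0.0, -2.3]
opening: 0.231
finger_force: 39.7
```

Emit:
carry_out(deltas=[0,0,0.04,0,0,0,0,0,0.075,0,0,0,0,0,0.08,0,0,0,0,0,0.08,0,0,0])

```text
time: 24.95
eef_pos: [0.6077, -0.1124, 0.0251]
tcp_rot: [1.0, 0.0, 0.001, 0.001]
contact_force: [0.6, -0.1, -1.0]
opening: 0.225
finger_force: 39.7
```

```bash
python3 - <<'E'
from h import *
s=ctrl.get_state();print(s['eef_pos'],heading(s),s['contact_force']);plan(.6067,-.1138,.0055,-.2)
E
```

```text
[ 0.6077498  -0.11242762  0.02512695] 0.009356619353211313 [ 0.60840782 -0.09749382 -0.95964265]
row [-0.0011, 0.0014, 0.0196] [0.0011, -0.0025, 0.0037] rows>= 0.3
```

Emit:
carry_out(deltas=[-0.001,0.0014,0.006,0,0,0.003,-0.001,0.0014,0.012,0,0,0.003,-0.001,0.0014,0.016,0,0,0.003,-0.001,0.0014,0.019,0,0,0.003,-0.001,0.0014,0.019,0,0,0.003])

```text
time: 25.58
eef_pos: [0.6056, -0.1138, 0.0058]
tcp_rot: [1.0, -0.001, -0.001, -0.0]
contact_force: [-4.2, 1.4, 6.8]
opening: 0.228
finger_force: 40.7
```

Emit:
carry_out(deltas=[0,0,0,0,0,0,0,0,0,0,0,0])

```text
time: 25.82
eef_pos: [0.6056, -0.1138, 0.0058]
tcp_rot: [1.0, -0.002, -0.001, 0.0]
contact_force: [-4.4, 1.2, 7.5]
opening: 0.224
finger_force: 40.7
```

On the ledge. Release and rise, then check.

Emit:
carry_out(deltas=[0,0,0,0,0,0,0,0,0,0,0,0,0,0,0,0,0,0], grip=60)

```text
time: 26.2
eef_pos: [0.6057, -0.1138, 0.004]
tcp_rot: [1.0, -0.002, 0.0, 0.0]
contact_force: [-0.1, -0.1, -0.3]
opening: 0.6
finger_force: 0.0
```

Emit:
carry_out(deltas=[0,0,-0.04,0,0,0,0,0,-0.1,0,0,0,0,0,-0.16,0,0,0,0,0,-0.22,0,0,0,0,0,-0.25,0,0,0])

```text
time: 26.82
eef_pos: [0.607, -0.1142, 0.2592]
tcp_rot: [1.0, -0.002, 0.003, 0.001]
contact_force: [-0.0, -0.1, -0.4]
opening: 0.597
finger_force: 0.0
```

Emit:
carry_out(deltas=[-0.06,0,0,0,0,0,-0.06,0,0,0,0,0,-0.06,0,0,0,0,0])

```text
time: 27.2
eef_pos: [0.546, -0.1137, 0.2546]
tcp_rot: [1.0, -0.002, 0.001, 0.0]
contact_force: [-0.4, -0.7, 0.7]
opening: 0.598
finger_force: 0.0
```

```bash
python3 - <<'E'
from op import *
s,im,d=snap('wrist','w12.png');X=cloud('wrist',d,s);print(s['eef_pos'],heading(s),s['time'],s['opening'])
o,a=opener(X,(.606,-.114),0)
Z=X[...,2]
for q in ctrl.find_in('wrist','jar_center')[:3]:
    u,v=np.round(q['uv']).astype(int);print(q['score'],u,v,X[v,u].round(3),im[v,u])
k=near(X,(.385,-.275),.04)&(Z>.085)&(Z<.105);print('cap',k.sum())
if k.sum()>30:
    P=X[k];(c,r)=cv2.minEnclosingCircle((P[:,:2]*1000).astype(np.float32));print(c,r,np.median(P[:,2]))
plan(.42,-.2,.28,90)
E
```

```text
[ 0.54595281 -0.1136838   0.25455879] -0.1999415709226561 27.2 0.5981932178638849
opener centre [ 0.6052 -0.1145] heading -0.21 len 0.1314 w [-0.01  0.01] z 0.0128
0.89 363 274 [ 0.392 -0.267  0.05 ] [148 132 117]
0.6 428 275 [ 0.406 -0.344  0.078] [223 156 180]
0.27 491 234 [ 0.457 -0.435  0.063] [ 99 130 159]
cap 0
row [-0.1265, 0.0865, -0.0253] [0.0022, -0.0008, -1.5739] rows>= 8.4
```

The opener lies at (605, -114.5) with heading -0.2°. Now to the jar.

Emit:
carry_out(deltas=[-0.08,0.08,-0.02,0,0,-0.4,-0.15,0.14,-0.02,0,0,-0.8,-0.15,0.14,-0.02,0,0,-0.9,-0.15,0.14,-0.02,0,0,-0.9,-0.15,0.14,-0.02,0,0,-0.9], grip=100)

```text
time: 27.92
eef_pos: [0.3947, -0.2555, 0.2753]
tcp_rot: [0.905, 0.426, 0.0, 0.001]
contact_force: [0.6, 0.8, 0.3]
opening: 1.0
finger_force: 0.0
```

Emit:
carry_out(deltas=[0,0,0,0,0,-0.674,0,0,0,0,0,-0.674,0,0,0,0,0,-0.674,0,0,0,0,0,-0.674,0,0,0,0,0,-0.674])

```text
time: 28.55
eef_pos: [0.396, -0.2537, 0.2747]
tcp_rot: [0.714, 0.7, 0.0, 0.001]
contact_force: [0.6, -0.3, -1.0]
opening: 1.0
finger_force: 0.0
```

```bash
cat > cap.py <<'E'
from h import *
s,im,d=snap('wrist','w13.png');X=cloud('wrist',d,s);print(s['eef_pos'],heading(s),s['time'],s['opening'])
Z=X[...,2]
k=clean(near(X,(.383,-.265),.045)&(Z>.088)&(Z<.102)&(HSV(im)[...,2]<80));P=X[k];print(k.sum())
(c,r)=cv2.minEnclosingCircle((P[:,:2]*1000).astype(np.float32));print('cap',c,r,np.median(P[:,2]))
k=clean(near(X,(.40,-.345),.04)&(Z>.088)&(Z<.102)&(HSV(im)[...,2]<80));P=X[k];print('pink',k.sum(),cv2.minEnclosingCircle((P[:,:2]*1000).astype(np.float32)) if k.sum() else 0)
plan(c[0]/1000,c[1]/1000,.15,90)
E
python3 cap.py
```

```text
[ 0.39599966 -0.25370298  0.27470815] 88.8233098259347 28.55 0.9999218779676569
918
cap (370.42041015625, -274.8350524902344) 20.31610107421875 0.09558994464162573
pink 776 ((390.0610046386719, -358.7377624511719), 20.76934051513672)
row [-0.0217, -0.0251, 0.1246] [0.0008, 0.0007, -0.0212] rows>= 2.1
```

View pics/w13.png

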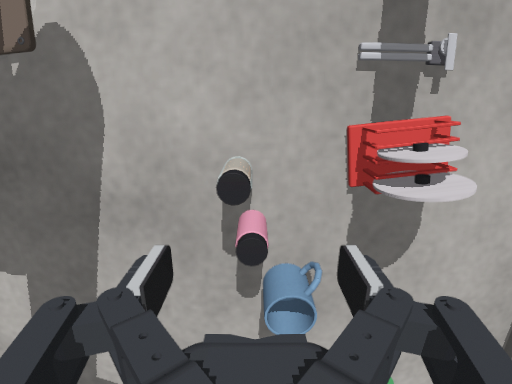

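The view shows the glass jar's cap at (234,187), pink at (252,245) and the mug at (290,298). Jar axis at (370.4, -274.8), cap height 0.0956, which matches 95 mm.

Emit:
carry_out(deltas=[-0.0217,-0.025,0.06,0,0,-0.021,-0.0217,-0.025,0.11,0,0,-0.021,-0.0217,-0.025,0.125,0,0,-0.021,-0.0217,-0.025,0.125,0,0,-0.021,-0.0217,-0.025,0.125,0,0,-0.021])

```text
time: 29.22
eef_pos: [0.3713, -0.2756, 0.1519]
tcp_rot: [0.706, 0.708, -0.0, 0.003]
contact_force: [0.2, -0.1, -0.7]
opening: 0.997
finger_force: 0.0
```

```bash
sed -i "s/w13.png/w14.png/;s/,.15,90)/,.036,90)/" cap.py; python3 cap.py
```

```text
[ 0.3713314  -0.27561063  0.15188932] 90.10231028151392 29.225 0.9968290701088806
2261
cap (370.40869140625, -274.6859436035156) 20.399524688720703 0.09562064511456295
pink 1693 ((389.9798278808594, -357.7909240722656), 20.75379180908203)
row [0.0014, -0.0013, 0.116] [0.0036, 0.0042, 0.0018] rows>= 1.9
```

Emit:
carry_out(deltas=[0.001,-0.001,0.04,0.003,0.003,0,0.001,-0.001,0.08,0.003,0.003,0,0.001,-0.001,0.105,0.003,0.003,0,0.001,-0.001,0.115,0.003,0.003,0,0.001,-0.001,0.115,0.003,0.003,0])

```text
time: 29.9
eef_pos: [0.3695, -0.2739, 0.035]
tcp_rot: [0.706, 0.708, -0.0, -0.001]
contact_force: [-0.3, 0.1, 0.5]
opening: 0.998
finger_force: 0.0
```

Emit:
carry_out(deltas=[0,0,0,0,0,0,0,0,0,0,0,0])

```text
time: 30.15
eef_pos: [0.3695, -0.2741, 0.0355]
tcp_rot: [0.707, 0.708, -0.0, -0.001]
contact_force: [-0.2, 0.7, 0.2]
opening: 1.0
finger_force: 0.0
```

Emit:
carry_out(deltas=[0,0,0,0,0,0,0,0,0,0,0,0,0,0,0,0,0,0,0,0,0,0,0,0,0,0,0,0,0,0], grip=30, grip_force=40)

```text
time: 30.78
eef_pos: [0.3692, -0.2737, 0.0346]
tcp_rot: [0.707, 0.708, -0.0, -0.001]
contact_force: [0.1, -0.9, 3.5]
opening: 0.501
finger_force: 40.8
```

```bash
python3 - <<'E'
from h import *
s=ctrl.get_state();print(s)
E
```

```text
{'time': 30.775, 'qpos': array([-8.59181597e-01,  8.33020998e-02,  2.21922862e+00, -3.18986001e-04,
        8.41884300e-01, -8.60530942e-01]), 'dq': array([-0.0005076 , -0.0003218 ,  0.0003963 ,  0.00178804, -0.00011258,
        0.00062114]), 'joint_efforts': array([-1.87300416e-01, -2.41067255e+01, -2.07998139e+01, -6.93509448e-02,
        2.30700657e-02, -5.65004535e-03]), 'eef_pos': array([ 0.36916057, -0.27367836,  0.0346159 ]), 'tcp_rot': array([ 7.06553556e-01,  7.07658157e-01, -1.35095121e-05, -1.41611227e-03]), 'contact_force': array([ 0.06237436, -0.93238471,  3.45786212]), 'wrist_torque': array([ 0.06022342, -0.07611072, -0.02417607]), 'finger_force': 40.764344930648804, 'opening': 0.5014689915531417}
```

Emit:
carry_out(deltas=[0,0,-0.02,0,0,0,0,0,-0.06,0,0,0,0,0,-0.11,0,0,0,0,0,-0.16,0,0,0,0,0,-0.18,0,0,0])

```text
time: 31.4
eef_pos: [0.3699, -0.2745, 0.2171]
tcp_rot: [0.707, 0.708, -0.0, 0.0]
contact_force: [0.7, -0.7, -1.6]
opening: 0.502
finger_force: 40.9
```

```bash
python3 - <<'E'
from h import *
s=ctrl.get_state();print(s['eef_pos'],s['opening'],s['finger_force']);plan(.608,.16,.215,90)
E
```

```text
[ 0.36987136 -0.27452765  0.21709549] 0.5021034096395738 40.89502930641174
row [0.4341, 0.2389, 0.0018] [-0.0, 0.0007, 0.0017] rows>= 7.9
```

Emit:
carry_out(deltas=[0.03,0.017,0,0,0,0,0.075,0.041,0,0,0,0,0.125,0.069,0,0,0,0,0.175,0.096,0,0,0,0,0.217,0.119,0,0,0,0])

```text
time: 32.02
eef_pos: [0.4879, -0.0545, 0.2134]
tcp_rot: [0.706, 0.708, -0.0, -0.003]
contact_force: [-0.7, 0.2, -1.4]
opening: 0.509
finger_force: 41.0
```

Emit:
carry_out(deltas=[0.05,0.028,0,0,0,0,0.1,0.055,0,0,0,0,0.15,0.083,0,0,0,0,0.195,0.107,0,0,0,0,0.217,0.119,0,0,0,0])

```text
time: 32.65
eef_pos: [0.6065, 0.1629, 0.213]
tcp_rot: [0.706, 0.708, -0.001, -0.003]
contact_force: [0.0, -0.2, -1.2]
opening: 0.508
finger_force: 41.0
```

Emit:
carry_out(deltas=[0,0,0.02,0,0,0,0,0,0.05,0,0,0,0,0,0.07,0,0,0,0,0,0.07,0,0,0])

```text
time: 33.15
eef_pos: [0.6041, 0.1597, 0.1412]
tcp_rot: [0.707, 0.707, -0.003, -0.004]
contact_force: [-0.0, -0.2, -1.1]
opening: 0.503
finger_force: 41.0
```

```bash
python3 - <<'E'
from h import *
s,im,d=snap('wrist','w15.png');print(s['eef_pos'],heading(s),s['opening'],s['time'])
X=cloud('wrist',d,s);T=(X-s['eef_pos'])@R.from_quat(s['tcp_rot']).as_matrix()
k=(np.hypot(T[...,0],T[...,1])<.03)&(T[...,2]<-.04)&(T[...,2]>-.075)&(HSV(im)[...,2]<80);k=clean(k);P=T[k]
pl=np.linalg.lstsq(np.c_[P[:,:2],np.ones(len(P))],P[:,2],rcond=None)[0];print('cap tool',P.mean(0).round(4),'plane',pl.round(4),k.sum(),cv2.minEnclosingCircle((P[:,:2]*1000).astype(np.float32)))
plan(.608,.16,.036,90)
E
```

```text
[0.60413863 0.15968076 0.1411897 ] 90.0315750988862 0.5030253256017616 33.15
cap tool [ 0.0107 -0.     -0.0595] plane [ 0.0095  0.0026 -0.0596] 8870 ((8.895328521728516, -0.031127793714404106), 27.90184783935547)
row [-0.0002, 0.0031, 0.1073] [-0.0055, -0.0022, 0.0007] rows>= 1.7
```

View pics/w15.png

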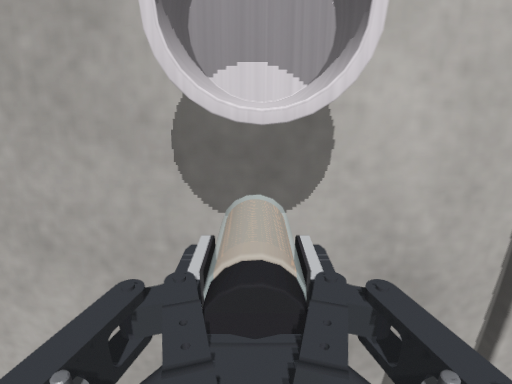

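The jar is held upright, clear of the sufuria rim. Lower it.

Emit:
carry_out(deltas=[0.001,0.003,0.03,0,0,0,0.001,0.003,0.06,0,0,0,0.001,0.003,0.08,0,0,0,0.001,0.003,0.085,0,0,0,0.001,0.003,0.085,0,0,0])

```text
time: 33.83
eef_pos: [0.6098, 0.1619, 0.0605]
tcp_rot: [0.707, 0.708, 0.0, -0.001]
contact_force: [-0.5, 0.3, -1.2]
opening: 0.506
finger_force: 41.0
```

Emit:
carry_out(deltas=[0,0,0,0,0,0,0,0,0,0,0,0])

```text
time: 34.08
eef_pos: [0.61, 0.1621, 0.0609]
tcp_rot: [0.707, 0.708, 0.001, -0.001]
contact_force: [-0.4, -0.2, -1.4]
opening: 0.506
finger_force: 41.0
```

```bash
python3 - <<'E'
from h import *
s=ctrl.get_state();print(s['eef_pos'],heading(s),s['contact_force'])
plan(.608,.161,.035,90)
E
```

```text
[0.60998295 0.16206774 0.06094549] 90.09190816399837 [-0.38472451 -0.24710316 -1.41375597]
row [-0.0011, -0.002, 0.0259] [-0.0006, -0.0028, 0.0016] rows>= 0.4
```

Emit:
carry_out(deltas=[-0.001,-0.002,0.01,-0.0006,-0.0028,0,-0.001,-0.002,0.018,-0.0006,-0.0028,0,-0.001,-0.002,0.022,-0.0006,-0.0028,0,-0.001,-0.002,0.024,-0.0006,-0.0028,0,-0.001,-0.002,0.026,-0.0006,-0.0028,0])

```text
time: 34.7
eef_pos: [0.6071, 0.1609, 0.0347]
tcp_rot: [0.706, 0.708, -0.001, -0.001]
contact_force: [-4.6, -2.3, 9.0]
opening: 0.507
finger_force: 41.6
```

Emit:
carry_out(deltas=[0,0,0,0,0,0,0,0,0,0,0,0])

```text
time: 34.95
eef_pos: [0.6072, 0.161, 0.0347]
tcp_rot: [0.706, 0.708, -0.001, -0.001]
contact_force: [-4.1, -1.3, 5.2]
opening: 0.502
finger_force: 41.4
```

```bash
python3 - <<'E'
from h import *
s=ctrl.get_state();print(s['eef_pos'],s['tcp_rot'],s['contact_force'])
E
```

```text
[0.60719187 0.16097859 0.03466304] [ 0.70648703  0.70772484 -0.00102999 -0.00074869] [-4.05669466 -1.25466082  5.238776  ]
```

Jar standing (contact). Release, rise straight, then step back for a check.

Emit:
carry_out(deltas=[0,0,0,0,0,0,0,0,0,0,0,0,0,0,0,0,0,0,0,0,0,0,0,0], grip=90)

```text
time: 35.45
eef_pos: [0.6072, 0.161, 0.0336]
tcp_rot: [0.707, 0.708, -0.001, -0.001]
contact_force: [0.4, -0.2, -0.6]
opening: 0.899
finger_force: 0.0
```

Emit:
carry_out(deltas=[0,0,-0.04,0,0,0,0,0,-0.1,0,0,0,0,0,-0.16,0,0,0,0,0,-0.22,0,0,0,0,0,-0.27,0,0,0])

```text
time: 36.08
eef_pos: [0.6079, 0.1611, 0.3068]
tcp_rot: [0.707, 0.708, 0.0, 0.0]
contact_force: [0.6, -0.2, -0.1]
opening: 0.897
finger_force: 0.0
```

Emit:
carry_out(deltas=[-0.07,-0.15,0,0,0,0.8,-0.14,-0.15,0,0,0,0.8,-0.14,-0.15,0,0,0,0.8,-0.14,-0.15,0,0,0,0.8,-0.14,-0.15,0,0,0,0.8])

```text
time: 36.7
eef_pos: [0.457, 0.0197, 0.3043]
tcp_rot: [0.927, 0.374, -0.0, 0.0]
contact_force: [0.1, 0.0, 0.3]
opening: 0.9
finger_force: 0.0
```

Emit:
carry_out(deltas=[0,0,0,0,0,0.77,0,0,0,0,0,0.77,0,0,0,0,0,0.77,0,0,0,0,0,0.77,0,0,0,0,0,0.77])

```text
time: 37.33
eef_pos: [0.4579, 0.0208, 0.304]
tcp_rot: [1.0, 0.002, -0.001, 0.0]
contact_force: [0.3, -0.6, -0.7]
opening: 0.9
finger_force: 0.0
```

Emit:
carry_out(deltas=[0,0,0,0,0,0,0,0,0,0,0,0,0,0,0,0,0,0])

```text
time: 37.7
eef_pos: [0.4579, 0.0209, 0.304]
tcp_rot: [1.0, 0.002, -0.001, 0.0]
contact_force: [-0.4, 1.3, -1.0]
opening: 0.899
finger_force: 0.0
```

```bash
python3 - <<'E'
from op import *
s,im,d=snap('wrist','w16.png');X=cloud('wrist',d,s);print(s['eef_pos'],heading(s),s['time']);Z=X[...,2]
k=clean(near(X,(.607,.02),.063)&(Z>.125)&(Z<.17));print('white',rect(X[k][:,:2]),np.median(Z[k]))
k=clean(near(X,(.608,.16),.04)&(Z>.085)&(Z<.105));P=X[k]
print('cap',cv2.minEnclosingCircle((P[:,:2]*1000).astype(np.float32)),np.median(P[:,2]),np.linalg.lstsq(np.c_[P[:,:2]-[.608,.16],np.ones(len(P))],P[:,2],rcond=None)[0].round(3))
opener(X,(.605,-.114),0)
k=near(X,(.605,.3),.1)&(Z>.074)&(Z<.09)&(HSV(im)[...,1]<40);P=X[k][:,:2]*1000
A=np.c_[2*P,np.ones(len(P))];q=np.linalg.lstsq(A,(P**2).sum(1),rcond=None)[0];print('suf',q[:2].round(1),k.sum())
snap('scene','s2.png')
a=cv2.imread('pics/w16.png');cv2.imwrite('pics/fin.png',np.hstack([cv2.resize(a,(400,300)),cv2.resize(cv2.imread('pics/s2.png'),(400,300))]))
E
```

```text
[0.45792372 0.02085981 0.30404868] 0.1825489369761565 37.7
white (array([603.6,  20.2]), 100.7, 52.2, -89.89) 0.1407756752126549
cap ((607.5681762695312, 158.63404846191406), 20.644716262817383) 0.09537317177619214 [0.032 0.054 0.095]
opener centre [ 0.6062 -0.1139] heading -0.14 len 0.1301 w [-0.0102  0.0101] z 0.0128
suf [606.9 298.2] 1644
```

View pics/fin.png

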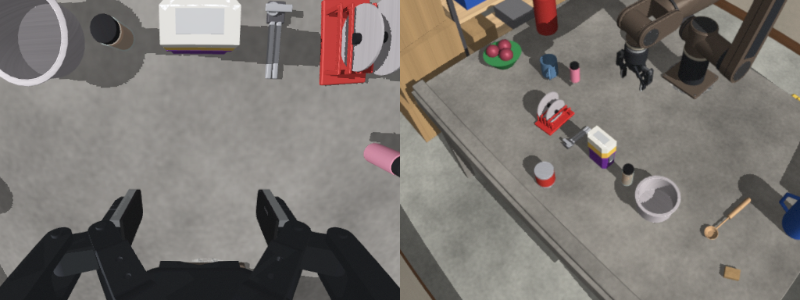

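The row, left to right, reads sufuria, upright jar, tub with yellow and white stacked, opener, rack. All are within about 1.5 mm of target, and the gripper is clear.

```bash
python3 -c "
from plant import ctrl
print(ctrl.sign_off())"
```

```text
the job is handed in; nothing more can be done
None
```

The job is handed in: yellow and white are stacked fully home on the tub, the jar stands upright and the opener lies square across the row, each within about 1.5 mm of its midpoint, and everything is released at about 38 s of the 115 s allowed.

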